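# Fit the stop bar to the paper trimmer

## Robot

A 6-joint arm with a two-finger parallel gripper is mounted at the origin on the work surface. World frame = base frame: x ahead of the robot, y to its left, z up, the work surface at z = 0. Lengths are in mm, angles in rad, forces in N, time in s.
With the tool pointing down it reaches from about 350 to 875 mm from the base axis. Payload 4.2 kg.
Tool frame: the origin (TCP) lies at the very end of the fingers, on their centre line; the grasp point (between the pads) lies 19 mm behind it; z points along the fingers, y is the direction in which the jaws open and shut (so a half turn about z gives the same grasp; the last joint's range is limited). The gripper opens to 85 mm and grips with 20 to 120 N. Pads are 22 mm wide; open, the fingers measure 114 mm over their backs; the gripper's body (76 mm by 85 mm) begins 54 mm behind the grasp point. The pads swing forward as they close: fully open they stand 13 mm farther back than shut.
Start: joints at [1.535, 0.385, 0.008, 0, -1.194, -0.259], TCP at [181.561, 598.026, 231.312] pointing down, gripper open.
Joint ranges: [-3.14, 3.14], [-1.21, 2.06], [-1.07, 1.41], [-3.16, 2.05], [-2.99, -0.16], [-3.1, 3.1]. Speed limits (rad/s): [2.79, 2.79, 3.14, 3.14, 3.14, 3.14].

## Interface

Orientations are given as a unit quaternion [x, y, z, w].
In Python, from bench import arm gives the robot as it stands.
- The arm moves only by the tool apply_moves, never from a script. Its argument "plan" is one flat list of numbers, 5 for each row, row after row: the gripper's target within -1 to 1 (shut at 1, half-way at 0, fully open at -1), then the shift along the world's x, y, z in m, then the turn about the world's z in degrees. A call has 1 to 8 rows; each row is the pose to reach, as a shift and turn from the pose commanded when the call began; what a row does not reach only later rows make up. A row lasts 1/12 s, in which the tool goes at most 41.7 mm and 7.16 degrees, less where a joint would pass 70% of its speed; a pose out of reach is approached as far as the arm can. A call with a gripper value outside its range is refused whole. The fingers move at their own pace and stop on an object; the grip force is fixed at half the most. Time passes only in rows, so rows that repeat a pose let the fingers close. It gives the time, the measured TCP pose, the force and the opening at its end, in the units of the state.
- arm.read_state(): the state, without advancing time (a new reading comes with each control period).
- arm.get_image(name): name is "side" or "top"; returns a dict with "color" (400x640x3 uint8, red, green, blue), "range_z" (400x640 float32, mm along the optical axis (not along the pixel's ray), 0 where there is no reading), "camera_matrix" (3x3 intrinsics, pixels), "camera_from_world" (4x4, takes a point from world to camera coordinates). Camera axes: x right, y down, z forward; pixel columns grow to the right and rows downward; lengths in mm; the calibration is good to about 2 mm. A picture is of the moment at which its call begins.
- arm.job_done(): hands the job in, once; it reports no verdict.
The state is a dict: "clock": time; "joints": joint angles; "joint_vel": joint speeds; "joint_efforts": joint torques, N m; "position": TCP position; "ee_rot": TCP orientation; "contact_force": force on the tool from outside, world axes, zero at the start; "wrist_torque": the same for the moment, N m; "gripper_width": finger opening in mm.
Only numpy, scipy, OpenCV 4.12 (cv2) and the standard library are available. Lean on these libraries where they do the work, as an engineer would, in place of code of your own. Each camera call takes 0.05 s, during which the arm holds its last target.

## Task

Take the aluminium stop bar out of its wooden rest and slide it, wedge end first, into the socket on the paper trimmer until it is fully home against the end of the socket. Only then turn the wing screw on top of the socket clockwise until it stops tight. The bar can be lifted only by its middle but must be pushed home by its tail, so put it down on the board and take it again; leave the round rod in the other rest and the eraser on the board where they are.

Things in the scene. Friction and masses are not known exactly. Their poses are not given: they have to be found in the camera images.
- bar: stop bar: square-edged bare aluminium, 150 mm long (x), 20 wide (y), 24 high (z), about 0.2 kg. Origin: centre of its underside. The nose (+x) tapers, seen from above, like a wedge from 20 to 9 mm wide over its last 18 mm; the tail (-x) is square with a dark dot on top. It lies in one of two identical wooden rests; the other holds a round rod, not wanted.
- bar_nose (a point): tip of the bar's wedge end, at the level of its underside; axes as the bar's.
- bar_tail (a point): middle of the bar's square end, at the level of its underside; axes as the bar's.
- rest: fixed wooden rest, 180 (x) x 50 mm, origin under its centre. The bar lies along its x, nose to +x, underside 10 mm above the table. Its two end blocks, 52 mm long and 38 high (4 higher than the bar), enclose the bar's ends; only the middle 76 mm are open at both sides for gripping, with an 18 mm wide strip under the bar.
- trimmer: paper trimmer, fixed: grey board 290 (x) x 220 (y) mm, top 16 mm above the table. Origin: under the board's centre. +x: direction in which the bar is slid in. A dark steel socket stands on it along y = 0, from x = 20 to 137 mm, 46 wide, top 52 mm above the table. The board before it (x = -145 to 20) is flat and free. A cutting rail (45 mm high) lies at y = -86 to -108.
- socket_mouth (a point): centre of the socket's mouth at floor level (trimmer x = 20, z = 16 mm); axes as the trimmer's. The channel is 22.4 mm wide, 26 high, its floor is the board. Its first 15 mm are open above, between 20 mm high lips that flare to about 31 mm apart.
- socket_end (a point): centre of the channel's end wall at floor level (trimmer x = 125, z = 16 mm), which the nose touches when the bar is home; 45 mm of the bar then still stand out of the mouth. Axes as the trimmer's.
- wing (a joint): angle of the bare steel wing screw on top of the socket, rad: grows as it turns clockwise seen from above; starts between 0 and 0.5, stops tight at 2.4. Stiff (0.05 N m); stays where it is left and does not sink as it turns.
- wing_grip (a point): centre of the wing screw's upright blade, on its axis (trimmer x = 90, y = 0), 74 mm above the table. The blade is 40 mm long (this x), 10 thick (this y), from 61 to 87 mm above the table; it lies along the trimmer's x at joint 0. Under it: a collar 26 mm across, up to 57 mm; the socket's top, 52 mm.
- round_rod: bystander, to be left alone: round steel rod, 146 mm long, 20 mm thick, in the other rest.
- eraser: bystander, to be left alone: white eraser, 42 x 18 x 12 mm, on the trimmer board near x = -100, y = 84 mm.

How it is judged:
By the outcome, as a careful person would: the job done as asked, in the order asked, and still so for the second after the job is handed in, with the robot touching nothing.
It also fails if it takes over 64 s, if anything falls off the work surface, if the arm or the gripper's body presses on something with over 40 N, if the wrist force passes 120 N, or if a joint passes its speed limit or range.

## Working session

There is one attempt and no reset: what is moved stays moved. The work goes in short steps, Python scripts to look and compute and a tool call to move; the robot and the scene stay as the last step left them, time stands still between calls to the robot, and variables do not carry over. Pictures are saved under pics/ and viewed, and the job is handed in when it is done.

Besides the shell and the picture viewer there is one more tool, called after "Call:" in YAML: its name, and indented under it one key for each argument. apply_moves: Moves the arm, as the interface text tells. Its arguments: {"type":"object","properties":{"plan":{"type":"array","items":{"type":"number"}}},"required":["plan"]}

```bash
ls; mkdir -p pics
python3 - <<'E'
from bench import arm
import cv2, numpy as np
print(arm.read_state())
for n in("top","side"):
    d=arm.get_image(n); cv2.imwrite(f"pics/{n}0.png",d["color"][:,:,::-1]); np.savez(f"{n}0.npz",**d)
    print(n,d["camera_matrix"],d["camera_from_world"])
E
```

```text
pics
{'clock': 0.0, 'joints': array([ 1.53460908e+00,  3.85529343e-01,  6.62390966e-03, -5.13812029e-04,
       -1.19398685e+00, -2.58599559e-01]), 'joint_vel': array([ 7.91178700e-05, -8.97238138e-05, -2.51371555e-03, -9.53890489e-04,
        2.28735347e-03,  1.43317069e-04]), 'joint_efforts': array([-5.79205880e-05, -3.92287338e+01,  1.88403207e+01,  4.18622196e+00,
       -4.58371360e-03,  3.45939362e-06]), 'position': array([181.39317517, 597.48637591, 230.23505679]), 'ee_rot': array([ 9.89142748e-01, -1.46953969e-01, -1.21006531e-04,  1.06800497e-03]), 'contact_force': array([ 0.00837679, -0.27076335,  0.71728172]), 'wrist_torque': array([ 0.01866123,  0.05247415, -0.01420397]), 'gripper_width': 85.25782238005165}
top [[423.87334941   0.         320.48845287]
 [  0.         423.87334941 201.90081855]
 [  0.           0.           1.        ]] [[ 1.01062351e-01 -9.94875234e-01  3.10968178e-03 -3.28422705e+00]
 [-9.72898547e-01 -9.94823477e-02 -2.08738305e-01  5.60999810e+02]
 [ 2.07977929e-01  1.80701789e-02 -9.77966589e-01  9.15224207e+02]
 [ 0.00000000e+00  0.00000000e+00  0.00000000e+00  1.00000000e+00]]
side [[361.64996571   0.         306.44058738]
 [  0.         361.64996571 206.02628503]
 [  0.           0.           1.        ]] [[ 9.06656149e-01 -4.21357097e-01  2.08044544e-02 -4.93107479e+02]
 [-2.84105952e-01 -6.46294354e-01 -7.08228364e-01  2.20910810e+02]
 [ 3.11862849e-01  6.36208932e-01 -7.05676809e-01  5.38784744e+02]
 [ 0.00000000e+00  0.00000000e+00  0.00000000e+00  1.00000000e+00]]
```

View pics/top0.png

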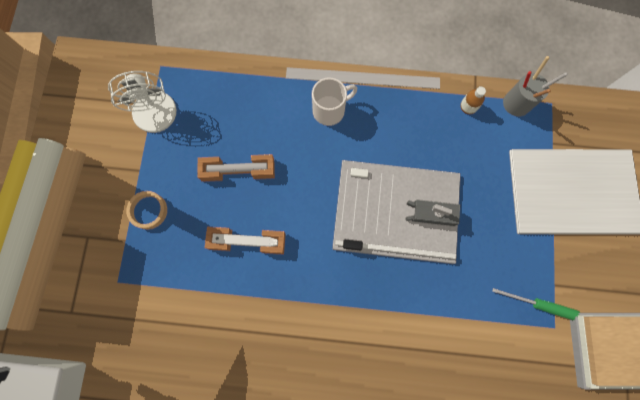

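View pics/side0.png

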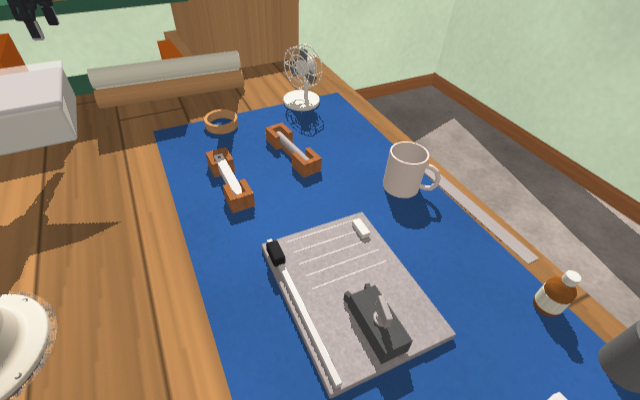

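The top view shows the bar (white) in the lower rest at about (245,241), with its dotted tail at (217,239). The rod is in the upper rest at (236,168) and the socket is at (433,212), with its mouth facing left. The eraser is at (359,173). Next I'll enlarge crops of both views.

Run:
```python
import cv2, numpy as np
t=cv2.imread("pics/top0.png"); s=cv2.imread("pics/side0.png")
def crop(im,x0,y0,w,h,k,n):
    c=cv2.resize(im[y0:y0+h,x0:x0+w],None,fx=k,fy=k,interpolation=cv2.INTER_CUBIC); cv2.imwrite(f"pics/{n}.png",c)
crop(t,195,215,100,50,8,"t_bar"); crop(t,325,155,145,110,5,"t_trim")
crop(s,195,140,70,75,8,"s_bar"); crop(s,255,205,210,195,3.8,"s_trim")
```

```text
(no output)
```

View pics/t_bar.png

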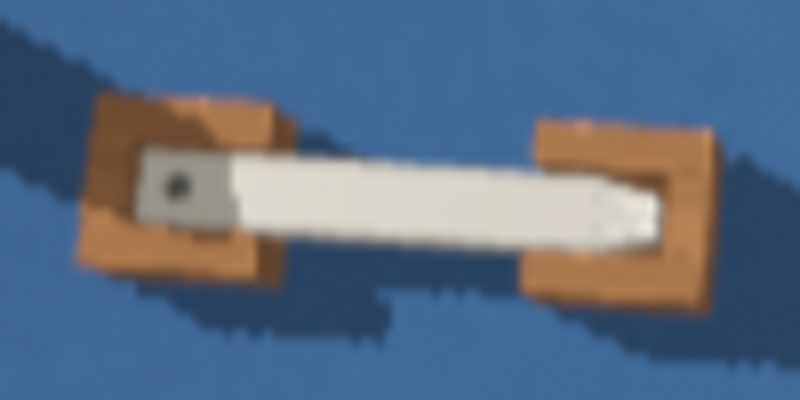

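View pics/t_trim.png

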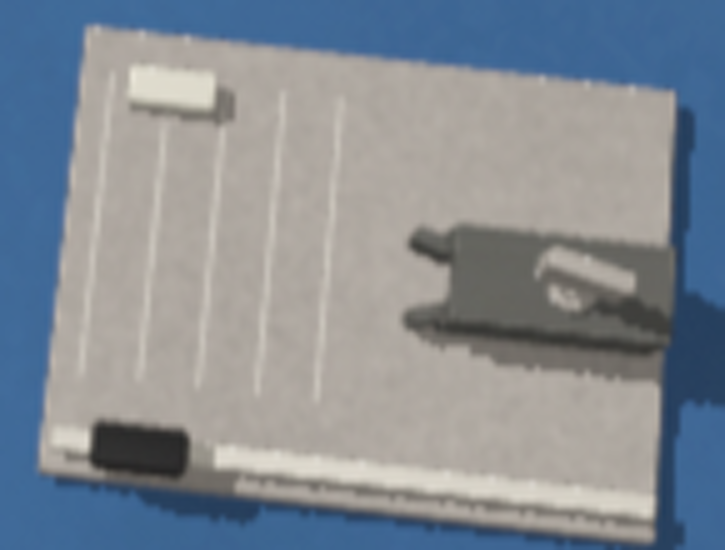

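View pics/s_bar.png

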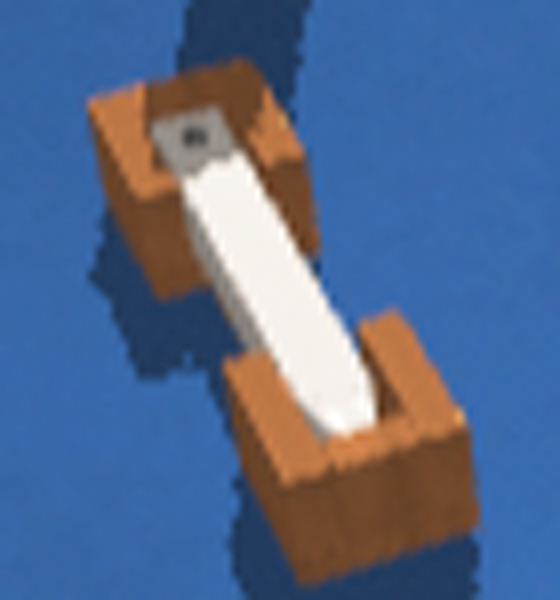

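View pics/s_trim.png

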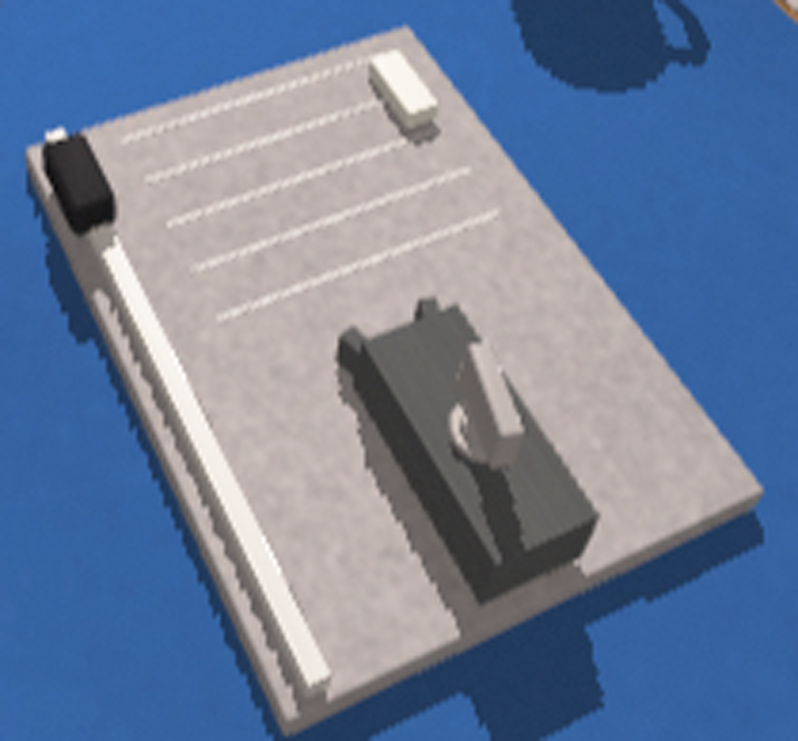

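```bash
cat > h.py <<'E'
import numpy as np, cv2
from scipy.optimize import least_squares
T=np.load("top0.npz"); S=np.load("side0.npz")
def f(c,x0,y0,k): return np.array([(c[0]+.5)/k-.5+x0,(c[1]+.5)/k-.5+y0])
def P(d): return d["camera_matrix"]@d["camera_from_world"][:3]
def proj(d,X):
    X=np.atleast_2d(X); q=np.c_[X,np.ones(len(X))]@P(d).T; return q[:,:2]/q[:,2:]
def tri(a,b):
    X=cv2.triangulatePoints(P(T),P(S),a.astype(float),b.astype(float)).ravel(); X=X[:3]/X[3]
    return X
def onz(d,uv,z):
    M=P(d); A=np.c_[M[:,:2],-np.array([uv[0],uv[1],1.])]; return np.linalg.solve(A,-(M[:,2]*z+M[:,3]))[:2]
E
python3 - <<'E'
from h import *
tb=lambda c:f(c,195,215,8); tt=lambda c:f(c,325,155,5); sb=lambda c:f(c,195,140,8); st=lambda c:f(c,255,205,3.8)
pts={ 'dot':(tb((177,187)),sb((195,137))),
'barnoseL':(tb((658,190)),sb((378,422))),'barnoseR':(tb((658,245)),sb((330,435))),
'tailL':(tb((143,150)),sb((220,108))),'tailR':(tb((137,220)),sb((150,125))),
'A':(tt((88,27)),st((407,27))),'B':(tt((677,92)),st((762,490))),'C':(tt((42,462)),st((28,150))),
'socketBL':(tt((672,243)),st((597,517))),'socketBR':(tt((662,345)),st((487,602))),
'wing1':(tt((548,250)),st((477,345))),'wing2':(tt((634,282)),st((512,440)))}
for k,(a,b) in pts.items():
    X=tri(a,b); print(k,X.round(1),'res',(proj(T,X)[0]-a).round(2),(proj(S,X)[0]-b).round(2))
E
```

```text
dot [453.5 285.2  32. ] res [-0.11  0.5 ] [ 0.67 -0.19]
barnoseL [465.7 146.3  33.1] res [-0.21  0.9 ] [ 1.36 -0.39]
barnoseR [450.8 144.   35.4] res [-0.09  0.42] [ 0.64 -0.18]
tailL [463.6 296.8  31.3] res [-0.08  0.36] [ 0.48 -0.13]
tailR [442.8 295.   32.7] res [-0.1   0.47] [ 0.62 -0.18]
A [677.5  12.4  12.8] res [-0.22  0.47] [ 0.82 -0.21]
B [ 672.5 -276.4   15.4] res [-0.39  0.63] [ 1.54 -0.38]
C [461.   14.5  13.5] res [-0.21  0.88] [ 1.51 -0.43]
socketBL [ 588.9 -266.6   46.7] res [-0.4   0.79] [ 1.92 -0.49]
socketBR [ 543.4 -270.4   24. ] res [-0.54  1.28] [ 3.06 -0.82]
wing1 [ 571.6 -200.6   81. ] res [-0.39  0.86] [ 1.92 -0.5 ]
wing2 [ 561.  -239.5   81.4] res [-0.36  0.78] [ 1.84 -0.48]
```

```bash
cat >> h.py <<'E'
def place(p,M):
    c,s=np.cos(p[2]),np.sin(p[2]); M=np.asarray(M,float)
    return np.c_[p[0]+c*M[:,0]-s*M[:,1],p[1]+s*M[:,0]+c*M[:,1],M[:,2]]
E
cat > fit.py <<'E'
from h import *
tb=lambda c:f(c,195,215,8); tt=lambda c:f(c,325,155,5); sb=lambda c:f(c,195,140,8); st=lambda c:f(c,255,205,3.8)
# model pt, top px, side px
bar=[((-75,10,34),tb((143,150)),sb((220,108))),((-75,-10,34),tb((137,220)),sb((150,125))),((75,4.5,34),tb((660,190)),sb((378,422))),((75,-4.5,34),tb((658,245)),sb((328,437)))]
tr=[((-145,110,16),tt((88,27)),st((407,27))),((145,110,16),tt((677,92)),st((762,490))),((-145,-110,16),tt((42,462)),st((28,150))),
((137,23,52),tt((672,243)),st((597,517))),((35,23,52),tt((456,226)),st((457,306))),((35,-23,52),tt((448,317)),st((368,337)))]
def fit(L,which,p0):
    M=[l[0] for l in L]
    def r(p):
        o=[]
        for w in which: o.append((proj([T,S][w],place(p,M))-np.array([l[1+w] for l in L])).ravel())
        return np.concatenate(o)
    s=least_squares(r,p0,x_scale=[1,1,.01]); return s.x,r(s.x).reshape(-1,2)
if __name__=="__main__":
  for n,L,p0 in(("bar",bar,(455,220,-1.55)),("trim",tr,(565,-130,-1.59))):
    for w in((0,),(1,),(0,1)):
        p,r=fit(L,w,p0); print(n,w,p[:2].round(1),np.degrees(p[2]).round(2)); print(r.round(1).tolist())
E
python3 fit.py
```

```text
bar (0,) [456.9 220. ] -87.74
[[0.3, 0.1], [0.0, -0.1], [-0.1, 1.5], [-0.2, -1.5]]
bar (1,) [453.6 219.4] -88.46
[[-0.3, -0.3], [0.1, -0.3], [-1.0, 0.6], [1.1, -0.1]]
bar (0, 1) [455.2 219.9] -88.18
[[0.3, 0.6], [-0.0, 0.4], [-0.2, 2.5], [-0.3, -0.5], [0.2, -0.6], [0.6, -0.5], [-0.2, 0.1], [1.9, -0.5]]
trim (0,) [ 567.4 -130.4] -90.93
[[-0.2, -0.8], [0.1, -0.4], [-1.0, 1.2], [0.8, 0.7], [0.1, -1.0], [0.3, 0.2]]
trim (1,) [ 563.7 -131. ] -90.95
[[0.5, -1.0], [1.6, 0.5], [-1.3, -1.0], [1.0, 0.2], [-0.1, -1.0], [-1.9, 0.8]]
trim (0, 1) [ 565.1 -130.6] -90.99
[[-0.2, 0.0], [0.1, 0.6], [-1.1, 2.1], [0.9, 1.7], [0.1, -0.0], [0.3, 1.2], [1.0, -1.3], [2.1, 0.0], [-0.6, -1.4], [1.5, -0.4], [0.5, -1.5], [-1.3, 0.3]]
```

Call:
apply_moves:
  plan: [-1, 0.274, -0.378, -0.05, -71, -1, 0.274, -0.378, -0.05, -71, -1, 0.274, -0.378, -0.05, -71, -1, 0.274, -0.378, -0.05, -71, -1, 0.274, -0.378, -0.05, -71, -1, 0.274, -0.378, -0.05, -71, -1, 0.274, -0.378, -0.05, -71, -1, 0.274, -0.378, -0.05, -71]

```text
clock: 0.77
position: [376.6, 327.7, 195.5]
ee_rot: [0.796, -0.605, -0.0, 0.0]
contact_force: [1.2, -0.5, -0.8]
gripper_width: 85.5
```

Call:
apply_moves:
  plan: [-1, 0.079, -0.108, -0.045, -13.7, -1, 0.079, -0.108, -0.045, -13.7, -1, 0.079, -0.108, -0.045, -13.7, -1, 0.079, -0.108, -0.045, -13.7, -1, 0.079, -0.108, -0.045, -13.7, -1, 0.079, -0.108, -0.045, -13.7]

```text
clock: 1.27
position: [455.2, 220.7, 150.2]
ee_rot: [0.719, -0.695, -0.0, 0.001]
contact_force: [0.3, -1.2, 0.8]
gripper_width: 85.1
```

```bash
cat > snap.py <<'E'
import sys
from bench import arm
import cv2, numpy as np
n=sys.argv[1]; s=arm.read_state()
print(s['clock'],s['position'].round(1),s['ee_rot'].round(4),'yaw',np.degrees(2*np.arctan2(s['ee_rot'][1],s['ee_rot'][0])).round(2),s['contact_force'].round(1),s['wrist_torque'].round(2),s['gripper_width'],s['joints'].round(3))
for c in("top","side"):
    d=arm.get_image(c); cv2.imwrite(f"pics/{c}{n}.png",d["color"][:,:,::-1]); np.savez(f"{c}{n}.npz",**d)
E
python3 snap.py 1
```

```text
1.2667 [455.2 220.7 150.2] [ 7.192e-01 -6.948e-01 -1.000e-04  7.000e-04] yaw -88.02 [ 0.3 -1.2  0.8] [0.02 0.05 0.04] 85.1466135145659 [ 0.773  0.263 -0.396 -0.    -0.914 -0.738]
```

View pics/top1.png

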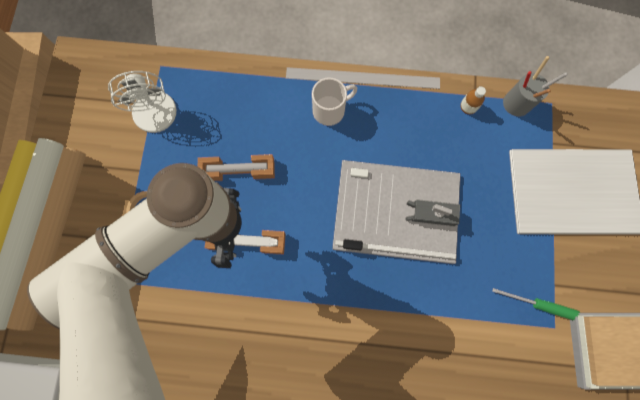

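View pics/side1.png

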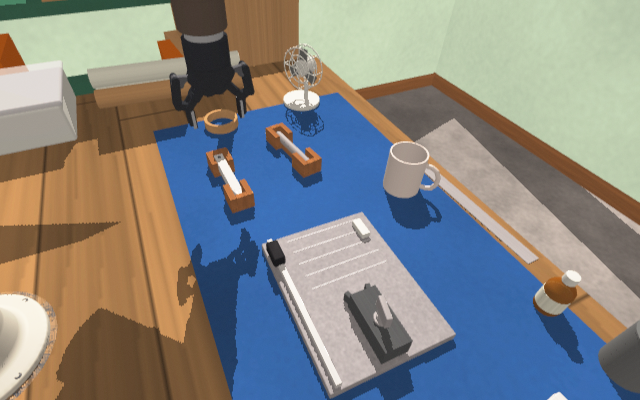

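Run:
```python
from h import *
a=np.radians(-88.02-90); u=np.array([np.cos(a),np.sin(a),0])
for z in(150,163): 
    for s in(-1,0,1): print(z,s,proj(S,[455.2,220.7,z]+s*46*u).round(1),proj(T,[455.2,220.7,z]+s*46*u).round(1))
for i,(x0,y0) in {"side":(165,50),"top":(185,150)}.items():
    c=cv2.imread(f"pics/{i}1.png")[y0:y0+100,x0:x0+100]; cv2.imwrite(f"pics/{i}1c.png",cv2.resize(c,None,fx=6,fy=6,interpolation=cv2.INTER_CUBIC))
```

```text
150 -1 [[242.5 121.2]] [[236.7 211.6]]
150 0 [[220.4 126.5]] [[234.3 233.6]]
150 1 [[197.3 132. ]] [[231.8 256.1]]
163 -1 [[241.8 115.5]] [[235.5 210.4]]
163 0 [[219.4 120.8]] [[233.  232.7]]
163 1 [[196.  126.2]] [[230.5 255.6]]
```

View pics/side1c.png

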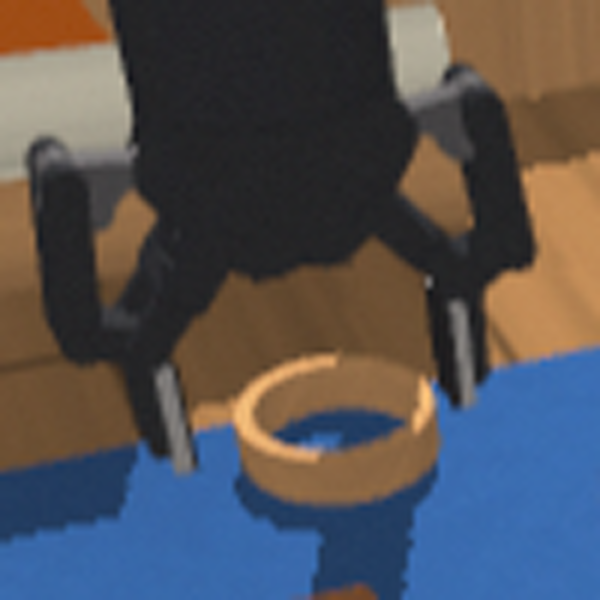

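View pics/top1c.png

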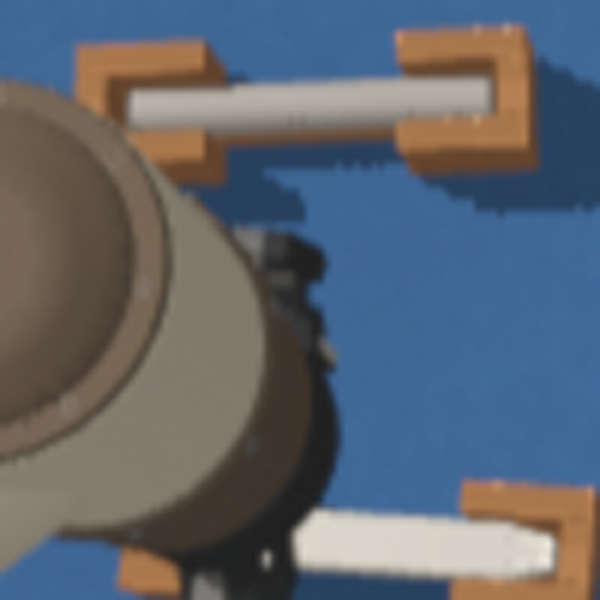

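Call:
apply_moves:
  plan: [-1, 0, -0.001, -0.04, 0, -1, 0, -0.001, -0.08, 0, -1, 0, -0.001, -0.12, 0, -1, 0, -0.001, -0.132, 0, -1, 0, -0.001, -0.144, 0, -1, 0, -0.001, -0.144, 0, -1, 0, -0.001, -0.144, 0]

```text
clock: 1.95
position: [454.8, 221.9, 6.9]
ee_rot: [0.721, -0.693, 0.0, 0.0]
contact_force: [-0.0, 0.9, 0.8]
gripper_width: 85.5
```

```bash
python3 snap.py 2
python3 - <<'E'
import cv2
for i,(x0,y0) in {"side":(165,110),"top":(185,180)}.items():
    c=cv2.imread(f"pics/{i}2.png")[y0:y0+120,x0:x0+120]; cv2.imwrite(f"pics/{i}2c.png",cv2.resize(c,None,fx=5,fy=5,interpolation=cv2.INTER_CUBIC))
E
```

```text
1.95 [454.8 221.9   6.9] [ 7.208e-01 -6.931e-01  1.000e-04  1.000e-04] yaw -87.76 [-0.   0.9  0.8] [-0.01 -0.05 -0.02] 85.46041122001782 [ 0.775  0.474 -0.542  0.    -0.555 -0.736]
```

View pics/side2c.png

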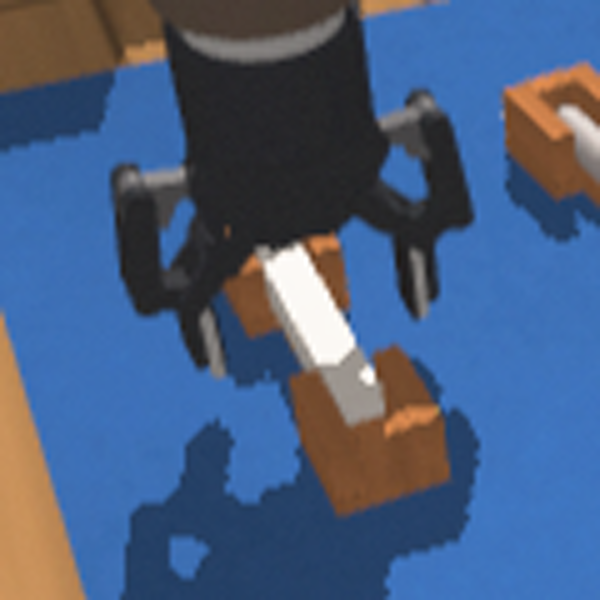

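The fingers straddle the bar, with tips at about (218,373) and (422,312) in the 5x crop and the bar midway between them. Closing now.

Call:
apply_moves:
  plan: [1, 0, 0, 0, 0, 1, 0, 0, 0, 0, 1, 0, 0, 0, 0, 1, 0, 0, 0, 0, 1, 0, 0, 0, 0, 1, 0, 0, 0, 0, 1, 0, 0, 0, 0, 1, 0, 0, 0, 0]

```text
clock: 2.72
position: [455.6, 220.9, 7.2]
ee_rot: [0.72, -0.694, 0.0, -0.001]
contact_force: [0.4, -0.2, 4.3]
gripper_width: 19.1
```

```bash
python3 snap.py 3
python3 - <<'E'
import cv2
for i,(x0,y0) in {"side":(165,110),"top":(185,180)}.items():
    c=cv2.imread(f"pics/{i}3.png")[y0:y0+120,x0:x0+120]; cv2.imwrite(f"pics/{i}3c.png",cv2.resize(c,None,fx=5,fy=5,interpolation=cv2.INTER_CUBIC))
E
```

```text
2.7167 [455.6 220.9   7.2] [ 7.201e-01 -6.939e-01  2.000e-04 -5.000e-04] yaw -87.87 [ 0.4 -0.2  4.3] [-0.15 -0.14  0.05] 19.0882221225234 [ 0.773  0.474 -0.542  0.001 -0.554 -0.736]
```

View pics/side3c.png

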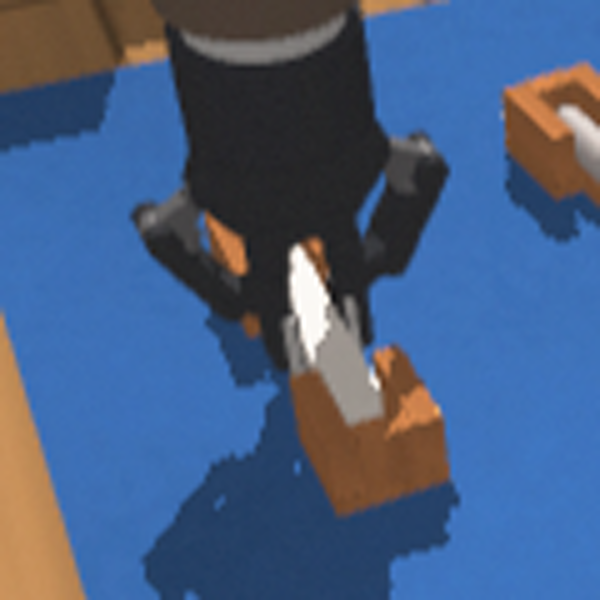

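Call:
apply_moves:
  plan: [1, 0, 0, 0.01, 0, 1, 0, 0, 0.025, 0, 1, 0, 0, 0.045, 0, 1, 0, 0, 0.07, 0, 1, 0, 0, 0.08, 0, 1, 0, 0, 0.08, 0]

```text
clock: 3.32
position: [455.6, 221.4, 89.2]
ee_rot: [0.72, -0.694, -0.0, -0.002]
contact_force: [0.8, 0.2, -2.4]
gripper_width: 19.0
```

```bash
python3 snap.py 4
python3 - <<'E'
import cv2
for i,(x0,y0) in {"side":(165,80),"top":(185,180)}.items():
    c=cv2.imread(f"pics/{i}4.png")[y0:y0+120,x0:x0+120]; cv2.imwrite(f"pics/{i}4c.png",cv2.resize(c,None,fx=5,fy=5,interpolation=cv2.INTER_CUBIC))
E
```

```text
3.3167 [455.6 221.4  89.2] [ 0.72   -0.6939 -0.     -0.002 ] yaw -87.89 [ 0.8  0.2 -2.4] [0.   0.04 0.01] 18.98858647435087 [ 0.773  0.341 -0.47  -0.    -0.755 -0.736]
```

View pics/side4c.png

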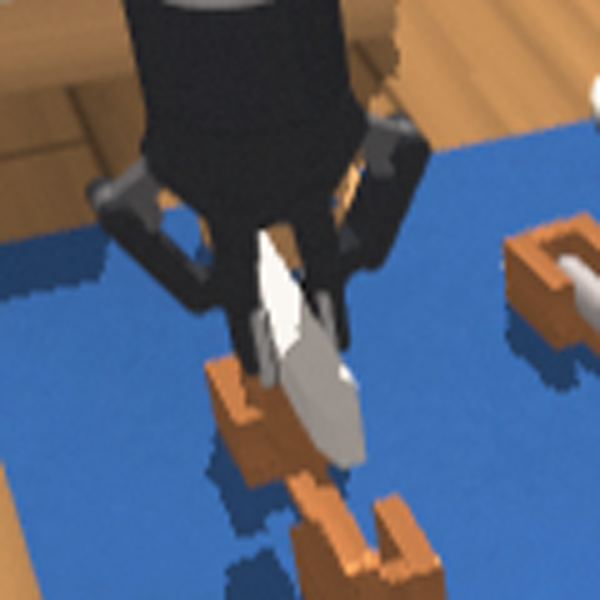

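The bar is lifted clear, nose toward the camera at about (345,450) in the crop. Carrying it to above the board.

Call:
apply_moves:
  plan: [1, 0.111, -0.286, 0, -3, 1, 0.111, -0.286, 0, -3, 1, 0.111, -0.286, 0, -3, 1, 0.111, -0.286, 0, -3, 1, 0.111, -0.286, 0, -3, 1, 0.111, -0.286, 0, -3, 1, 0.111, -0.286, 0, -3, 1, 0.111, -0.286, 0, -3]

```text
clock: 4.08
position: [565.9, -69.7, 84.6]
ee_rot: [-0.7, 0.714, 0.001, -0.002]
contact_force: [0.1, 0.4, -2.4]
gripper_width: 19.0
```

Call:
apply_moves:
  plan: [1, 0, 0, -0.03, 0, 1, 0, 0, -0.05, 0, 1, 0, 0, -0.06, 0, 1, 0, 0, -0.06, 0, 1, 0, 0, -0.06, 0]

```text
clock: 4.5
position: [565.4, -65.2, 25.8]
ee_rot: [-0.702, 0.712, 0.001, -0.001]
contact_force: [0.8, -0.4, -2.0]
gripper_width: 18.9
```

```bash
python3 snap.py 5
python3 - <<'E'
import cv2
for i,(x0,y0) in {"side":(250,200),"top":(325,155)}.items():
    c=cv2.imread(f"pics/{i}5.png")[y0:y0+150,x0:x0+150]; cv2.imwrite(f"pics/{i}5c.png",cv2.resize(c,None,fx=4,fy=4,interpolation=cv2.INTER_CUBIC))
E
```

```text
4.5 [565.4 -65.2  25.8] [-7.019e-01  7.123e-01  7.000e-04 -1.200e-03] yaw 269.15 [ 0.8 -0.4 -2. ] [ 0.02 -0.08 -0.02] 18.86384751600468 [ 0.17   0.52  -0.367  0.    -0.686 -0.185]
```

View pics/side5c.png

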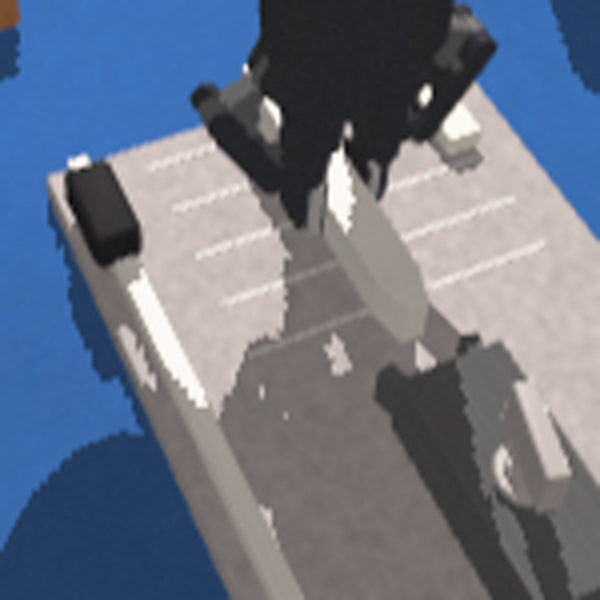

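View pics/top5c.png

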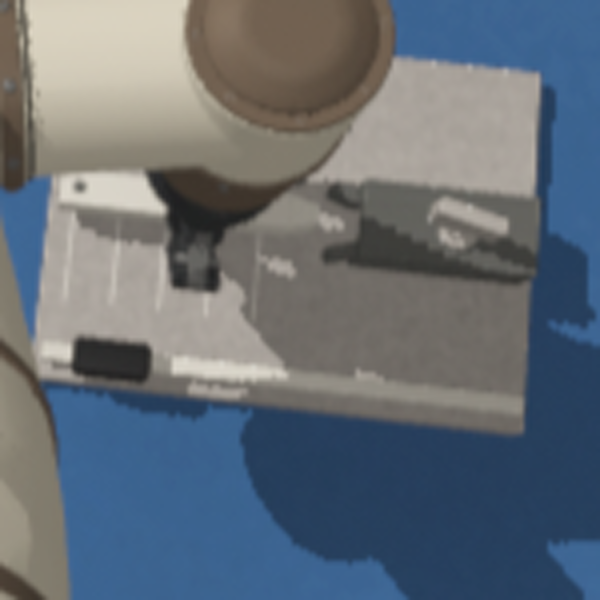

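Call:
apply_moves:
  plan: [1, 0.001, 0, -0.006, 0, 1, 0.001, 0, -0.0095, 0, 1, 0.001, 0, -0.0115, 0, 1, 0.001, 0, -0.0115, 0]

```text
clock: 4.93
position: [567.4, -65.0, 16.4]
ee_rot: [-0.702, 0.712, -0.0, 0.0]
contact_force: [-2.1, 1.8, 3.9]
gripper_width: 18.9
```

Call:
apply_moves:
  plan: [1, 0, 0, 0, 0, 1, 0, 0, 0, 0]

```text
clock: 5.1
position: [567.4, -65.0, 16.4]
ee_rot: [-0.702, 0.712, -0.0, 0.0]
contact_force: [-3.3, 1.0, 6.4]
gripper_width: 19.2
```

```bash
python3 snap.py 6
python3 - <<'E'
import cv2
for i,(x0,y0) in {"side":(310,220),"top":(325,155)}.items():
    c=cv2.imread(f"pics/{i}6.png")[y0:y0+100,x0:x0+100]; cv2.imwrite(f"pics/{i}6c.png",cv2.resize(c,None,fx=6,fy=6,interpolation=cv2.INTER_CUBIC))
E
```

```text
5.1 [567.4 -65.   16.4] [-7.018e-01  7.124e-01 -3.000e-04  4.000e-04] yaw 269.14 [-3.3  1.   6.4] [ 0.63  0.78 -0.02] 19.216246936013913 [ 0.17   0.535 -0.372  0.    -0.662 -0.185]
```

View pics/side6c.png

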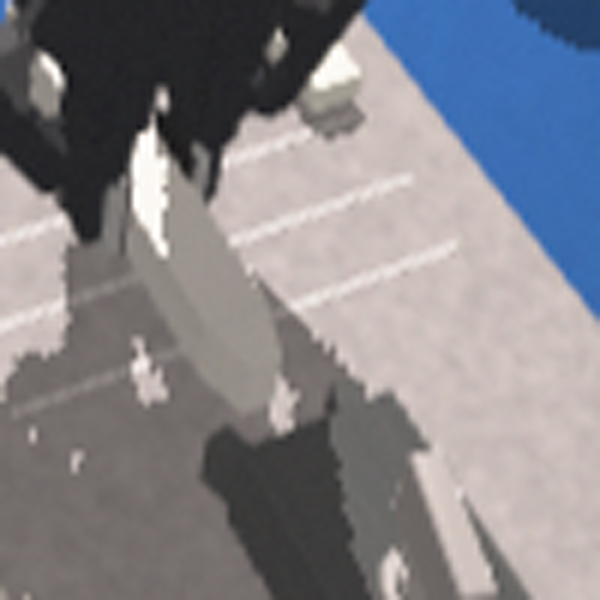

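Call:
apply_moves:
  plan: [1, 0, 0, -0.001, 0, 1, 0, 0, -0.001, 0, 0.6, 0, 0, -0.001, 0, 0.3, 0, 0, -0.001, 0, 0, 0, 0, -0.001, 0, -0.3, 0, 0, -0.001, 0, -0.3, 0, 0, -0.001, 0, -0.3, 0, 0, -0.001, 0]

```text
clock: 5.87
position: [566.9, -65.4, 14.0]
ee_rot: [-0.702, 0.713, 0.0, -0.0]
contact_force: [0.1, -0.6, 0.3]
gripper_width: 55.3
```

```bash
python3 snap.py 7
python3 - <<'E'
import cv2
for i,(x0,y0) in {"side":(290,200),"top":(325,155)}.items():
    c=cv2.imread(f"pics/{i}7.png")[y0:y0+100,x0:x0+100]; cv2.imwrite(f"pics/{i}7c.png",cv2.resize(c,None,fx=6,fy=6,interpolation=cv2.INTER_CUBIC))
E
```

```text
5.8667 [566.9 -65.4  14. ] [-7.016e-01  7.126e-01  2.000e-04 -3.000e-04] yaw 269.1 [ 0.1 -0.6  0.3] [-0.06  0.01 -0.02] 55.27417631509104 [ 0.169  0.539 -0.374 -0.    -0.659 -0.185]
```

View pics/side7c.png

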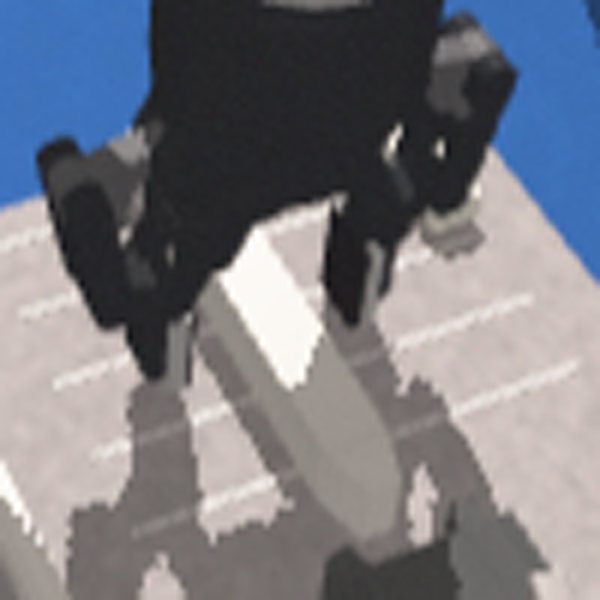

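View pics/top7c.png

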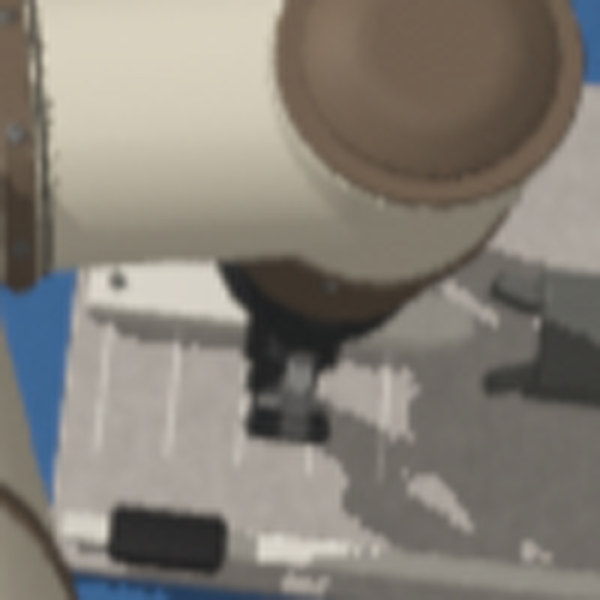

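Call:
apply_moves:
  plan: [-0.3, 0, 0, 0.04, 0, -0.3, 0.001, 0, 0.07, 0, -0.3, 0.001, 0.03, 0.09, 0, -0.3, 0.001, 0.061, 0.09, 0, -0.3, 0.001, 0.061, 0.09, 0, -0.3, 0.001, 0.061, 0.09, 0]

```text
clock: 6.47
position: [568.1, -3.0, 104.7]
ee_rot: [-0.702, 0.712, -0.0, 0.0]
contact_force: [-1.1, 0.3, -0.2]
gripper_width: 55.4
```

```bash
python3 snap.py 8
python3 - <<'E'
import cv2
for i,(x0,y0) in {"side":(285,215),"top":(330,170)}.items():
    c=cv2.imread(f"pics/{i}8.png")[y0:y0+95,x0:x0+130]; cv2.imwrite(f"pics/{i}8c.png",cv2.resize(c,None,fx=6,fy=6,interpolation=cv2.INTER_CUBIC))
E
```

```text
6.4667 [568.1  -3.  104.7] [-7.024e-01  7.118e-01 -1.000e-04  3.000e-04] yaw 269.24 [-1.1  0.3 -0.2] [-0.04  0.04 -0.01] 55.40903211254443 [ 0.28   0.412 -0.302 -0.    -0.857 -0.293]
```

View pics/side8c.png

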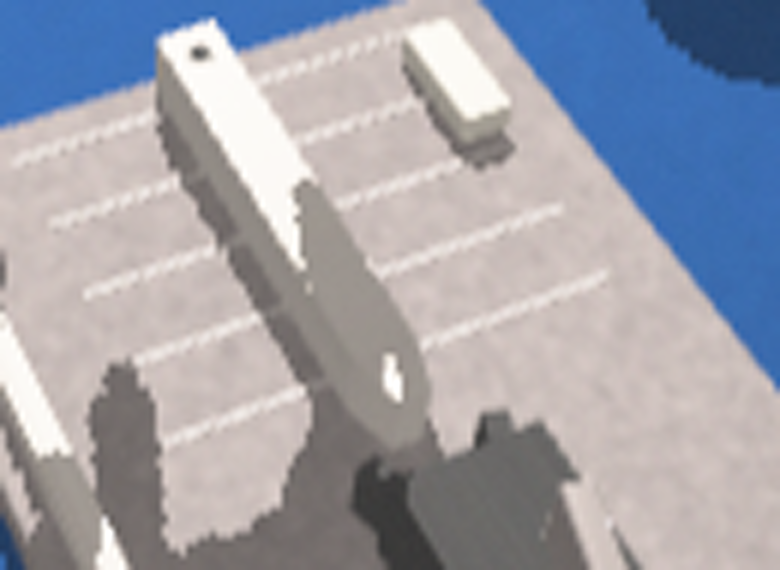

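View pics/top8c.png

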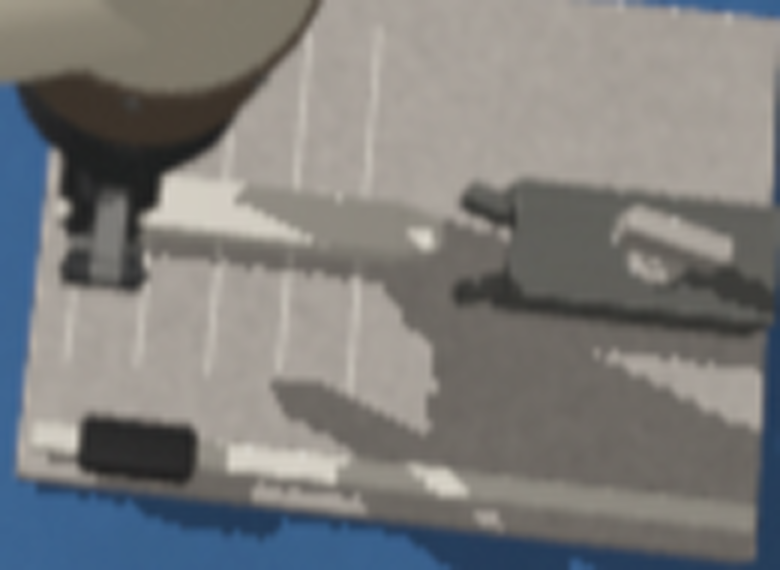

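Run:
```python
from h import *
g=lambda c:f(c,330,170,6); s=lambda c:f(c,285,215,6)
th=np.radians(-90.95)
def tl(xy,o):  # trimmer local
    d=np.array(xy)-o; return np.array([d@[np.cos(th),np.sin(th)],d@[-np.sin(th),np.cos(th)]]).round(1)
ot=np.array([567.4,-130.4]); os_=np.array([563.7,-131.0])
for n,c,z in(("bar upper",(165,178),40),("bar upper",(400,205),40),("nose",(435,232),40),("sock upL",(518,181),52),("sock upR",(775,206),52),("sock lowL",(505,297),52)): print(n,tl(onz(T,g(c),z),ot))
for n,c,z in(("tail L",(215,20),40),("tail R",(160,42),40),("nose",(402,445),40),("noseL",(425,380),40),("dot",(200,52),40),("sockL",(545,423),52),("sockR",(410,472),52)): print(n,tl(onz(S,s(c),z),os_))
```

```text
bar upper [-99.7   8.6]
bar upper [-7.4  8.7]
nose [ 7.1 -0.4]
sock upL [35.3 20.8]
sock upR [134.6  22.6]
sock lowL [ 33.6 -25.2]
tail L [-140.2   10.8]
tail R [-138.3   -9.5]
nose [ 21.6 -10.5]
noseL [5.9 5.4]
dot [-129.5    0.4]
sockL [36.9 23. ]
sockR [ 35.7 -17.5]
```

Call:
apply_moves:
  plan: [-0.3, -0.001, 0, -0.04, 0, -0.3, -0.001, 0, -0.07, 0, -0.3, -0.001, 0, -0.0855, 0, -0.3, -0.001, 0, -0.0855, 0, 1, -0.001, 0, -0.0855, 0, 1, -0.001, 0, -0.0855, 0, 1, -0.001, 0, -0.0855, 0, 1, -0.001, 0, -0.0855, 0]

```text
clock: 7.23
position: [568.4, -4.3, 20.5]
ee_rot: [-0.702, 0.713, -0.001, 0.001]
contact_force: [1.0, -0.0, 1.5]
gripper_width: 18.8
```

Call:
apply_moves:
  plan: [1, 0, 0, 0, 0, 1, 0, 0, 0, 0, 1, 0, 0, 0, 0]

```text
clock: 7.48
position: [568.4, -4.2, 20.5]
ee_rot: [-0.702, 0.712, -0.001, 0.001]
contact_force: [-0.9, -1.4, 6.8]
gripper_width: 18.6
```

```bash
python3 snap.py 9
python3 - <<'E'
import cv2
for i,(x0,y0) in {"side":(285,205),"top":(330,170)}.items():
    c=cv2.imread(f"pics/{i}9.png")[y0:y0+95,x0:x0+130]; cv2.imwrite(f"pics/{i}9c.png",cv2.resize(c,None,fx=6,fy=6,interpolation=cv2.INTER_CUBIC))
E
```

```text
7.4833 [568.4  -4.2  20.5] [-0.7018  0.7124 -0.0011  0.0013] yaw 269.15 [-0.9 -1.4  6.8] [-0.26  0.12 -0.01] 18.560703762621348 [ 0.278  0.525 -0.378  0.001 -0.664 -0.294]
```

View pics/side9c.png

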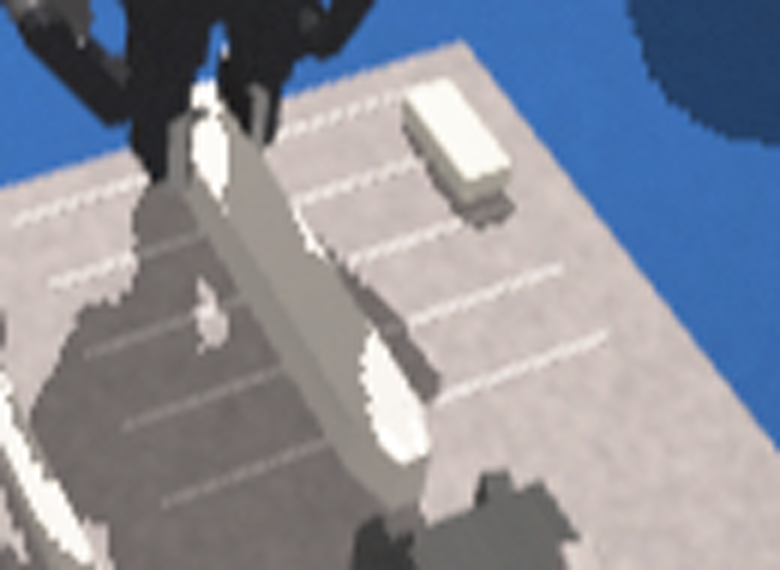

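View pics/top9c.png

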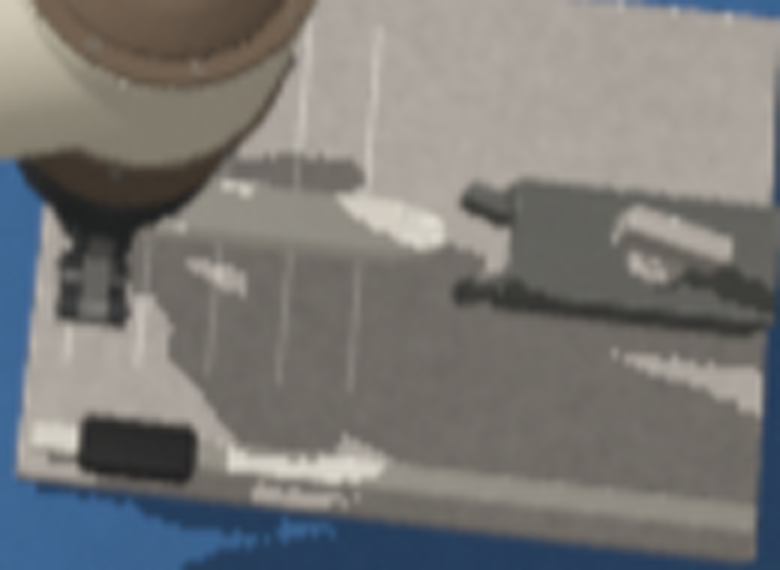

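Call:
apply_moves:
  plan: [1, 0, -0.005, 0, 0, 1, 0, -0.01, 0, 0, 1, 0, -0.015, 0, 0, 1, 0, -0.02, 0, 0, 1, 0, -0.025, 0, 0, 1, -0.0005, -0.03, 0, 0, 1, -0.0005, -0.03, 0, 0]

```text
clock: 8.17
position: [568.4, -34.1, 20.5]
ee_rot: [-0.702, 0.712, -0.001, 0.002]
contact_force: [1.0, -0.2, 4.7]
gripper_width: 18.9
```

```bash
python3 snap.py 10
python3 - <<'E'
import cv2
for i,(x0,y0) in {"side":(285,205),"top":(330,170)}.items():
    c=cv2.imread(f"pics/{i}10.png")[y0:y0+95,x0:x0+130]; cv2.imwrite(f"pics/{i}10c.png",cv2.resize(c,None,fx=6,fy=6,interpolation=cv2.INTER_CUBIC))
E
```

```text
8.1667 [568.4 -34.1  20.5] [-0.7018  0.7124 -0.0014  0.002 ] yaw 269.14 [ 1.  -0.2  4.7] [-0.08 -0.19  0.02] 18.872484961374596 [ 0.225  0.526 -0.376  0.    -0.664 -0.24 ]
```

View pics/top10c.png

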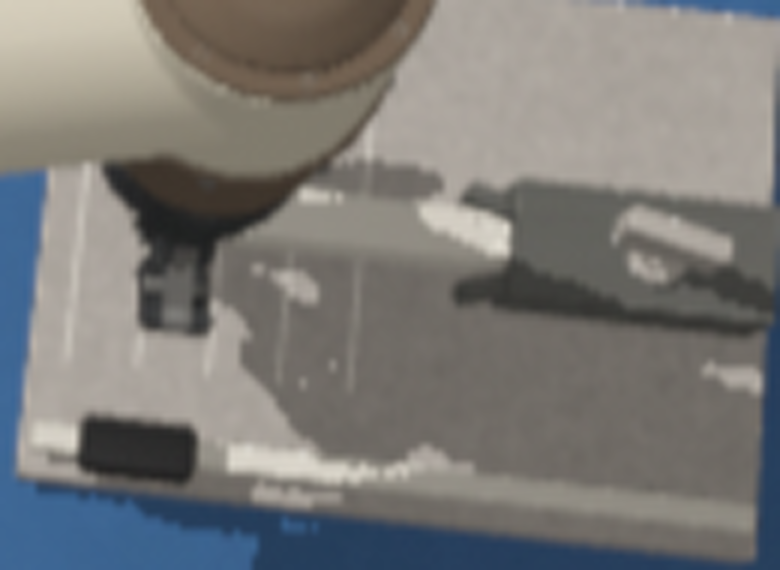

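View pics/side10c.png

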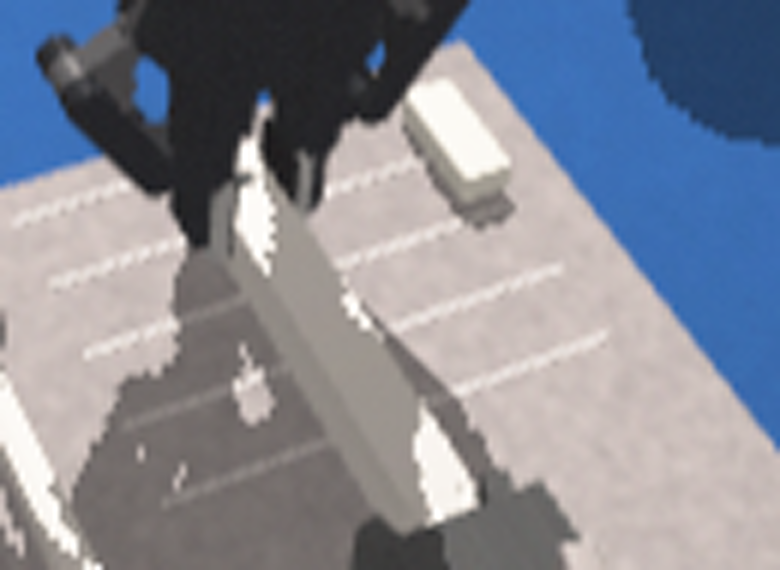

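Run:
```python
from h import *
a=cv2.imread("pics/top10.png")[185:230,390:460]; cv2.imwrite("pics/t10z.png",cv2.resize(a,None,fx=11,fy=11,interpolation=cv2.INTER_CUBIC))
a=cv2.imread("pics/side10.png")[255:305,325:395]; cv2.imwrite("pics/s10z.png",cv2.resize(a,None,fx=11,fy=11,interpolation=cv2.INTER_CUBIC))
```

```text
(no output)
```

View pics/t10z.png

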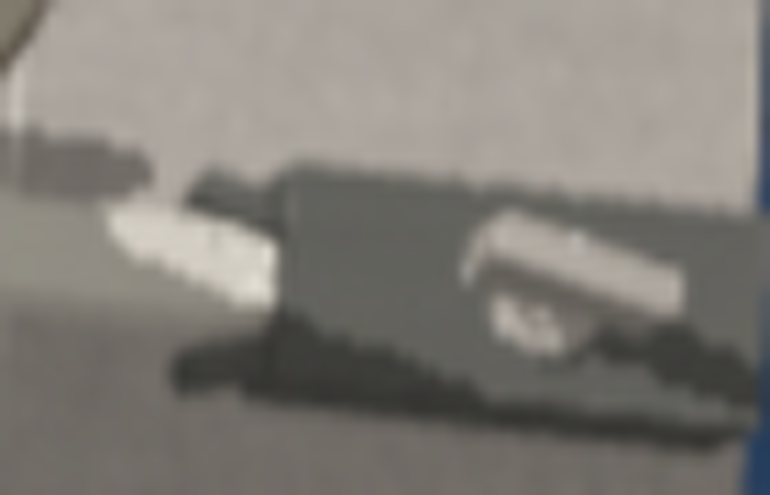

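View pics/s10z.png

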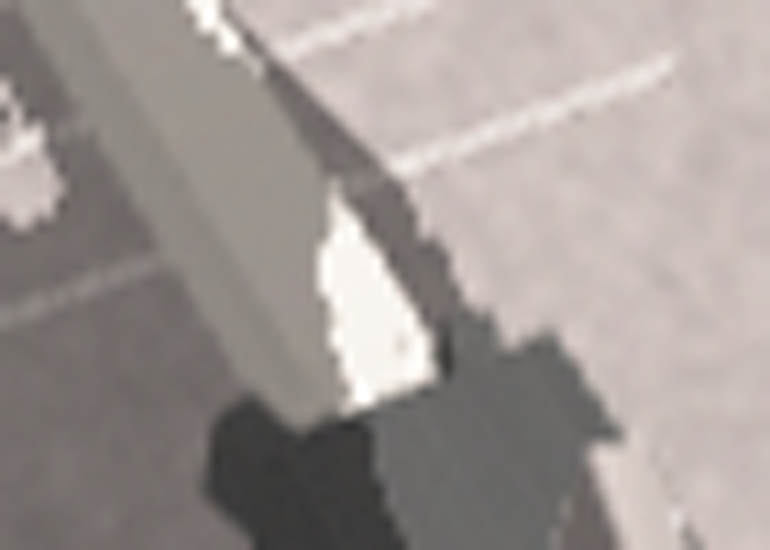

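Call:
apply_moves:
  plan: [1, -0.0013, -0.002, 0, 0, 1, -0.0013, -0.006, 0, 0, 1, -0.0014, -0.011, 0, 0, 1, -0.0015, -0.016, 0, 0, 1, -0.0016, -0.021, 0, 0, 1, -0.0017, -0.026, 0, 0, 1, -0.0018, -0.03, 0, 0, 1, -0.0018, -0.03, 0, 0]

```text
clock: 8.93
position: [566.5, -64.1, 20.5]
ee_rot: [-0.702, 0.712, -0.001, 0.002]
contact_force: [1.6, 1.0, 4.9]
gripper_width: 18.7
```

```bash
python3 snap.py 11
python3 - <<'E'
from h import *
a=cv2.imread("pics/top11.png")[185:230,390:460]; cv2.imwrite("pics/t11z.png",cv2.resize(a,None,fx=11,fy=11,interpolation=cv2.INTER_CUBIC))
a=cv2.imread("pics/side11.png")[225:305,305:395]; cv2.imwrite("pics/s11z.png",cv2.resize(a,None,fx=7,fy=7,interpolation=cv2.INTER_CUBIC))
E
```

```text
8.9333 [566.5 -64.1  20.5] [-0.7018  0.7124 -0.0013  0.0018] yaw 269.15 [1.6 1.  4.9] [ 0.26 -0.09  0.06] 18.680116100030197 [ 0.172  0.527 -0.374  0.    -0.665 -0.187]
```

View pics/t11z.png

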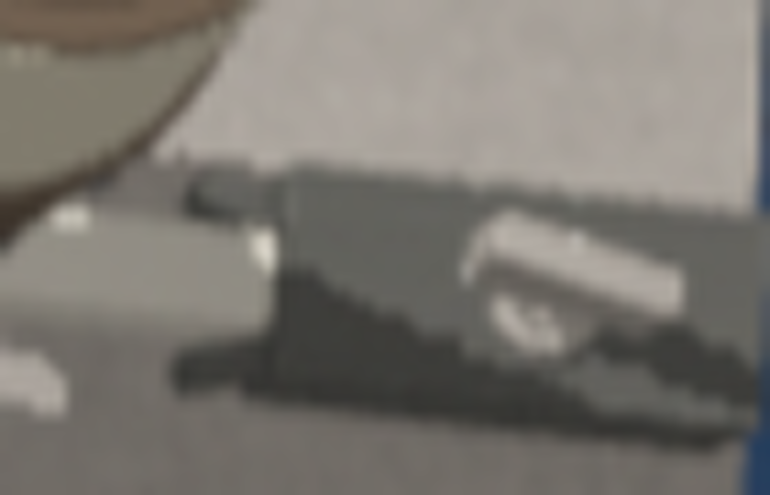

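View pics/s11z.png

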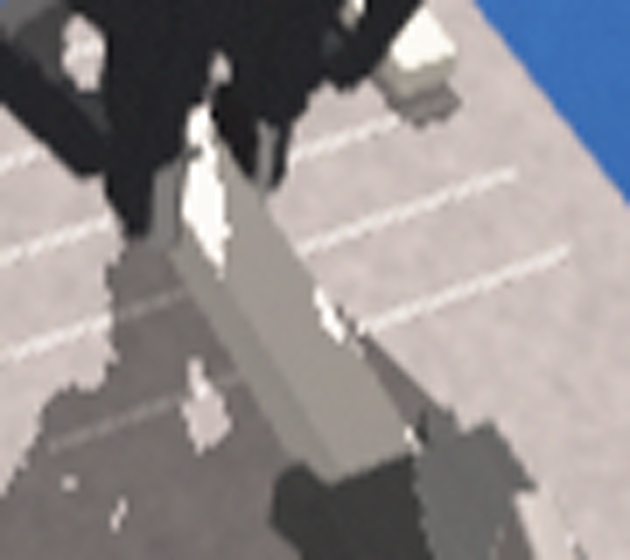

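Call:
apply_moves:
  plan: [1, -0.0001, -0.005, 0, 0, 1, -0.0002, -0.011, 0, 0, 1, -0.0003, -0.017, 0, 0, 1, -0.0004, -0.023, 0, 0, 1, -0.0005, -0.029, 0, 0, 1, -0.0006, -0.035, 0, 0, 1, -0.0007, -0.041, 0, 0, 1, -0.0008, -0.045, 0, 0]

```text
clock: 9.7
position: [565.7, -108.8, 20.5]
ee_rot: [-0.702, 0.712, -0.001, 0.002]
contact_force: [0.2, 4.3, 6.5]
gripper_width: 18.7
```

Call:
apply_moves:
  plan: [1, 0, -0.002, 0, 0, 1, 0, -0.004, 0, 0, 1, 0, -0.006, 0, 0, 1, 0, -0.006, 0, 0]

```text
clock: 10.03
position: [565.6, -114.8, 20.5]
ee_rot: [-0.702, 0.712, -0.001, 0.002]
contact_force: [0.4, 2.5, 6.3]
gripper_width: 18.6
```

Call:
apply_moves:
  plan: [1, 0, -0.001, 0, 0, 1, 0, -0.002, 0, 0, 1, 0, -0.003, 0, 0, 1, 0, -0.003, 0, 0]

```text
clock: 10.37
position: [565.6, -117.5, 20.5]
ee_rot: [-0.702, 0.712, -0.001, 0.002]
contact_force: [0.6, 3.5, 7.0]
gripper_width: 19.0
```

Call:
apply_moves:
  plan: [1, 0, -0.001, 0, 0, 1, 0, -0.002, 0, 0, 1, 0, -0.003, 0, 0, 1, 0, -0.003, 0, 0]

```text
clock: 10.7
position: [565.6, -119.9, 20.5]
ee_rot: [-0.702, 0.712, -0.001, 0.002]
contact_force: [-0.0, 7.3, 8.0]
gripper_width: 18.8
```

Call:
apply_moves:
  plan: [1, 0, -0.001, 0, 0, 1, 0, -0.002, 0, 0, 1, 0, -0.002, 0, 0, 1, 0, -0.002, 0, 0]

```text
clock: 11.03
position: [565.6, -120.0, 20.5]
ee_rot: [-0.702, 0.712, -0.0, 0.003]
contact_force: [-2.2, 15.2, 8.4]
gripper_width: 18.6
```

Call:
apply_moves:
  plan: [1, 0, -0.001, 0, 0, 1, 0, -0.002, 0, 0, 1, 0, -0.003, 0, 0, 1, 0, -0.003, 0, 0]

```text
clock: 11.37
position: [565.6, -120.1, 20.5]
ee_rot: [-0.702, 0.712, 0.001, 0.004]
contact_force: [-2.4, 28.2, 11.6]
gripper_width: 18.3
```

```bash
python3 snap.py 12
python3 - <<'E'
from h import *
a=cv2.imread("pics/top12.png")[185:230,370:460]; cv2.imwrite("pics/t12z.png",cv2.resize(a,None,fx=8,fy=8,interpolation=cv2.INTER_CUBIC))
a=cv2.imread("pics/side12.png")[225:320,305:415]; cv2.imwrite("pics/s12z.png",cv2.resize(a,None,fx=6,fy=6,interpolation=cv2.INTER_CUBIC))
E
```

```text
11.3667 [ 565.6 -120.1   20.5] [-7.019e-01  7.123e-01  5.000e-04  3.700e-03] yaw 269.16 [-2.4 28.2 11.6] [ 7.83  0.79 -0.06] 18.28116814555495 [ 0.068  0.537 -0.349 -0.009 -0.68  -0.075]
```

View pics/s12z.png

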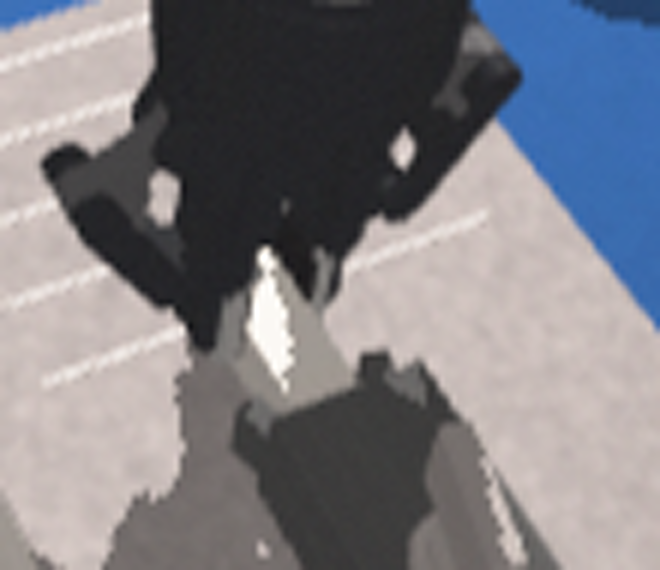

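Call:
apply_moves:
  plan: [1, 0, 0.002, 0, 0, 1, 0, 0.0035, 0, 0, 1, 0, 0.0035, 0, 0, 0.5, 0, 0.0035, 0, 0, 0, 0, 0.0035, 0, 0, -0.3, 0, 0.0035, 0, 0, -0.3, 0, 0.0035, 0, 0, -0.3, 0, 0.0035, 0, 0]

```text
clock: 12.13
position: [563.5, -123.2, 18.4]
ee_rot: [-0.701, 0.713, 0.0, -0.0]
contact_force: [-0.5, 0.2, 0.0]
gripper_width: 55.1
```

Call:
apply_moves:
  plan: [-0.3, 0, 0, 0.035, 0, -0.3, 0, 0, 0.07, 0, -0.3, 0, 0.03, 0.1, 0, -0.3, 0, 0.06, 0.12, 0, -0.3, 0, 0.09, 0.13, 0, -0.3, 0, 0.12, 0.13, 0, -0.3, 0, 0.12, 0.13, 0]

```text
clock: 12.72
position: [564.6, 0.8, 150.0]
ee_rot: [-0.703, 0.711, -0.001, 0.002]
contact_force: [0.3, 0.0, 0.5]
gripper_width: 55.4
```

```bash
python3 snap.py 13
python3 - <<'E'
from h import *
a=cv2.imread("pics/top13.png")[185:230,370:460]; cv2.imwrite("pics/t13z.png",cv2.resize(a,None,fx=8,fy=8,interpolation=cv2.INTER_CUBIC))
a=cv2.imread("pics/side13.png")[235:330,315:425]; cv2.imwrite("pics/s13z.png",cv2.resize(a,None,fx=7,fy=6,interpolation=cv2.INTER_CUBIC))
E
```

```text
12.7167 [564.6   0.8 150. ] [-7.030e-01  7.112e-01 -6.000e-04  1.500e-03] yaw 269.33 [0.3 0.  0.5] [-0.05  0.05  0.  ] 55.387313275338634 [ 0.288  0.354 -0.259 -0.    -0.954 -0.299]
```

View pics/s13z.png

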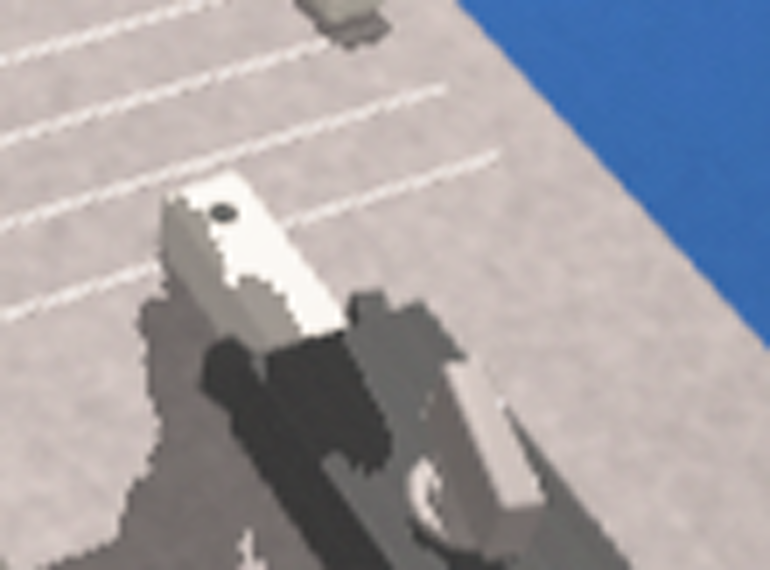

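View pics/t13z.png

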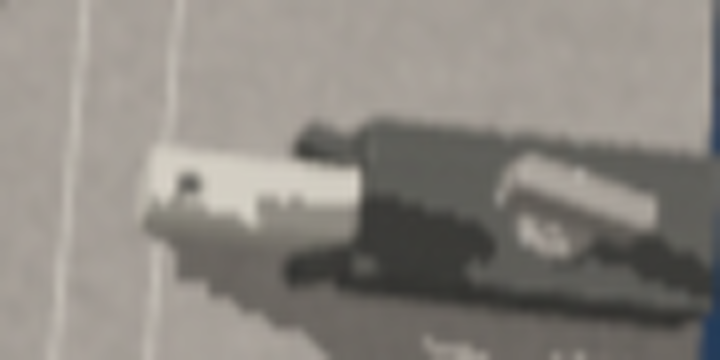

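Run:
```python
from h import *
g=lambda c:f(c,370,185,8); s=lambda c:np.array([(c[0]+.5)/7-.5+315,(c[1]+.5)/6-.5+235])
th=np.radians(-90.95)
def tl(xy,o):
    d=np.array(xy)-o; return np.array([d@[np.cos(th),np.sin(th)],d@[-np.sin(th),np.cos(th)]]).round(1)
ot=np.array([567.4,-130.4]); os_=np.array([563.7,-131.0])
for n,c,z in(("tailU",(157,148),40),("tailmid",(152,180),40),("dot",(188,183),40),("roof",(370,120),52),("wing a",(530,155),87),("wing b",(655,192),87),("wing b2",(655,222),87),("wing a2",(512,185),87)): print(n,tl(onz(T,g(c),z),ot))
for n,c,z in(("tailL",(235,170),40),("tailR",(165,195),40),("dot",(224,212),40),("roofL",(425,300),52),("w1",(465,358),87),("w1b",(443,372),87),("w2",(543,495),87),("w2b",(500,508),87)): print(n,tl(onz(S,s(c),z),os_))
```

```text
tailU [-24.    8.3]
tailmid [-24.6  -1.4]
dot [-14.1  -1. ]
roof [35.  21.2]
wing a [72.9  7.9]
wing b [108.1   1.5]
wing b2 [108.5  -7. ]
wing a2 [68.4 -1.2]
tailL [-25.7   9. ]
tailR [-24.8 -10.9]
dot [-14.   -0.5]
roofL [36.  23.3]
w1 [70.6  5.2]
w1b [72.1 -1. ]
w2 [107.6   0. ]
w2b [106.9  -9.6]
```

The bar is home: tail at trimmer x = -24.6 (top) and -25.3 (side), against an expected -25. The blade centre is at about (89.4, 0) with a joint angle of about 0.19 rad. I'll move above the wing screw next.

Call:
apply_moves:
  plan: [-0.3, 0, -0.221, 0, -11, -0.3, 0, -0.221, 0, -11, -0.3, 0, -0.221, 0, -11, -0.3, 0, -0.221, 0, -11, -0.3, 0, -0.221, 0, -11, -0.3, 0, -0.221, 0, -11, -0.3, 0, -0.221, 0, -11, -0.3, 0, -0.221, 0, -11]

```text
clock: 13.48
position: [562.9, -225.3, 147.9]
ee_rot: [-0.629, 0.778, 0.001, -0.001]
contact_force: [0.2, -0.1, 0.2]
gripper_width: 55.6
```

Call:
apply_moves:
  plan: [-0.3, 0, 0, -0.02, 0, -0.3, 0, 0, -0.04, 0, -0.3, 0, 0, -0.05, 0, -0.3, 0, 0, -0.05, 0]

```text
clock: 13.82
position: [562.1, -222.4, 96.0]
ee_rot: [-0.63, 0.776, 0.002, -0.002]
contact_force: [-0.3, -0.4, 0.3]
gripper_width: 55.7
```

```bash
python3 snap.py 14
python3 - <<'E'
from h import *
a=cv2.imread("pics/side14.png")[220:340,325:445]; cv2.imwrite("pics/s14z.png",cv2.resize(a,None,fx=5,fy=5,interpolation=cv2.INTER_CUBIC))
E
```

```text
13.8167 [ 562.1 -222.4   96. ] [-0.6304  0.7762  0.0024 -0.0019] yaw 258.16 [-0.3 -0.4  0.3] [ 0.02  0.04 -0.04] 55.71907407907083 [-0.11   0.478 -0.212 -0.001 -0.887 -0.096]
```

View pics/s14z.png

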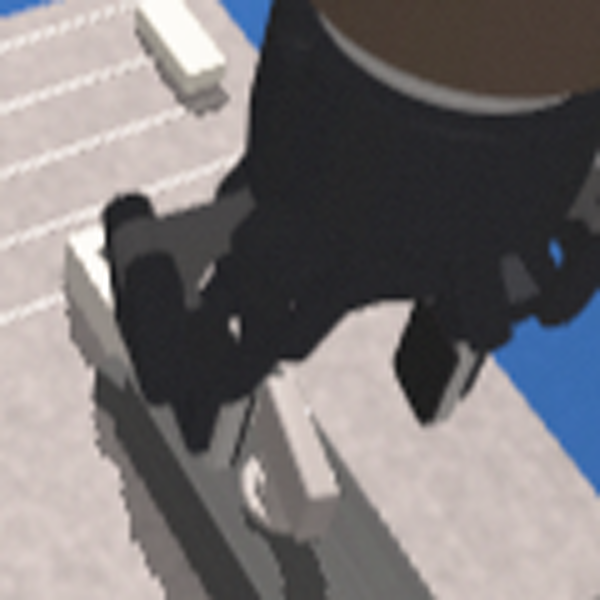

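Call:
apply_moves:
  plan: [-0.3, 0.002, 0.002, 0, 0, -0.3, 0.002, 0.002, -0.015, 0, -0.3, 0.002, 0.002, -0.027, 0, -0.3, 0.002, 0.002, -0.034, 0, -0.3, 0.002, 0.002, -0.034, 0]

```text
clock: 14.33
position: [565.6, -221.4, 64.1]
ee_rot: [-0.63, 0.776, 0.001, -0.0]
contact_force: [-0.7, -0.5, 0.0]
gripper_width: 55.2
```

```bash
python3 snap.py 15
python3 - <<'E'
from h import *
a=cv2.imread("pics/side15.png")[240:360,325:445]; cv2.imwrite("pics/s15z.png",cv2.resize(a,None,fx=5,fy=5,interpolation=cv2.INTER_CUBIC))
E
```

```text
14.3333 [ 565.6 -221.4   64.1] [-6.301e-01  7.765e-01  6.000e-04 -5.000e-04] yaw 258.12 [-0.7 -0.5  0. ] [ 0.1   0.01 -0.04] 55.245079634119755 [-0.107  0.518 -0.238 -0.    -0.816 -0.1  ]
```

View pics/s15z.png

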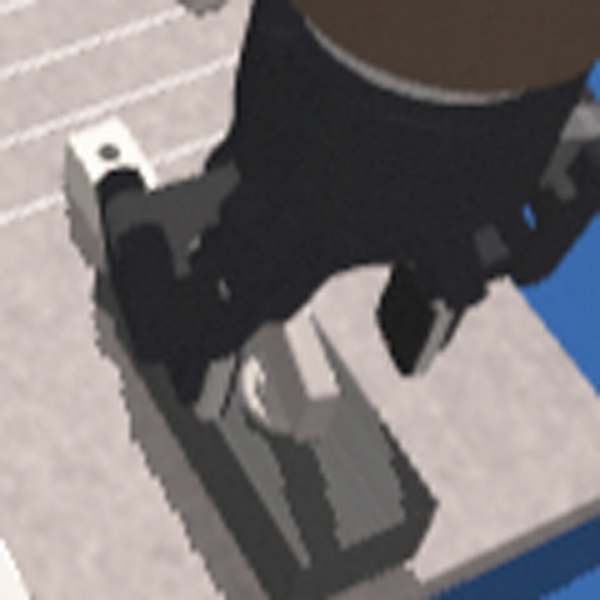

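Call:
apply_moves:
  plan: [1, -0.0005, 0, -0.001, 0, 1, -0.0005, 0, -0.001, 0, 1, -0.0005, 0, -0.001, 0, 1, -0.0005, 0, -0.001, 0, 1, -0.0005, 0, -0.001, 0, 1, -0.0005, 0, -0.001, 0, 1, -0.0005, 0, -0.001, 0]

```text
clock: 15.02
position: [564.4, -221.8, 64.4]
ee_rot: [-0.63, 0.777, 0.001, -0.001]
contact_force: [-4.5, 0.8, 5.4]
gripper_width: 9.0
```

```bash
python3 snap.py 16
python3 - <<'E'
from h import *
a=cv2.imread("pics/side16.png")[240:360,325:445]; cv2.imwrite("pics/s16z.png",cv2.resize(a,None,fx=5,fy=5,interpolation=cv2.INTER_CUBIC))
E
```

```text
15.0167 [ 564.4 -221.8   64.4] [-6.300e-01  7.766e-01  7.000e-04 -7.000e-04] yaw 258.1 [-4.5  0.8  5.4] [ 0.34  1.2  -0.05] 8.974430836702943 [-0.108  0.517 -0.24   0.    -0.816 -0.1  ]
```

View pics/s16z.png

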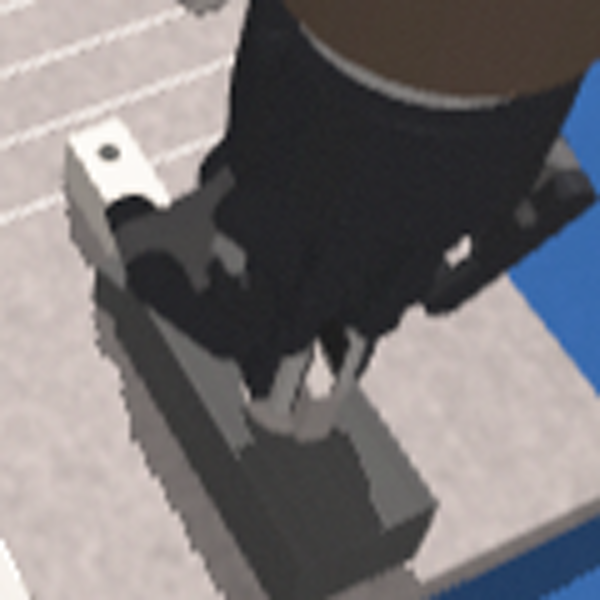

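Call:
apply_moves:
  plan: [1, 0, 0, 0, -6, 1, 0, 0, 0, -12, 1, 0, 0, 0, -18, 1, 0, 0, 0, -24, 1, 0, 0, 0, -30, 1, 0, 0, 0, -36, 1, 0, 0, 0, -42, 1, 0, 0, 0, -48]

```text
clock: 15.78
position: [563.3, -221.0, 64.4]
ee_rot: [-0.257, 0.966, 0.001, -0.002]
contact_force: [-7.0, 4.5, 8.2]
gripper_width: 8.9
```

Call:
apply_moves:
  plan: [1, 0, 0, 0, -6, 1, 0, 0, 0, -12, 1, 0, 0, 0, -18, 1, 0, 0, 0, -24, 1, 0, 0, 0, -30, 1, 0, 0, 0, -36, 1, 0, 0, 0, -42, 1, 0, 0, 0, -48]

```text
clock: 16.45
position: [563.1, -219.7, 64.4]
ee_rot: [0.158, 0.987, 0.001, -0.003]
contact_force: [-7.1, 9.8, 10.0]
gripper_width: 8.6
```

```bash
python3 snap.py 17
python3 - <<'E'
from h import *
a=cv2.imread("pics/side17.png")[240:360,325:445]; cv2.imwrite("pics/s17z.png",cv2.resize(a,None,fx=5,fy=5,interpolation=cv2.INTER_CUBIC))
E
```

```text
16.45 [ 563.1 -219.7   64.4] [ 0.158   0.9874  0.001  -0.0027] yaw 161.82 [-7.1  9.8 10. ] [2.95 1.93 0.04] 8.640673456282379 [-0.106  0.515 -0.242 -0.003 -0.819 -1.78 ]
```

View pics/s17z.png

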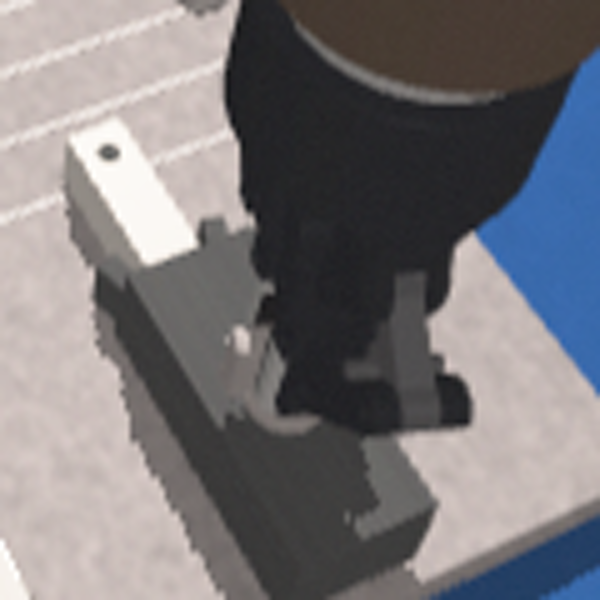

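Call:
apply_moves:
  plan: [1, 0, 0, 0, -5, 1, 0, 0, 0, -10, 1, 0, 0, 0, -15, 1, 0, 0, 0, -20, 1, 0, 0, 0, -25, 1, 0, 0, 0, -25, 1, 0, 0, 0, -25]

```text
clock: 17.13
position: [563.5, -219.1, 64.4]
ee_rot: [0.366, 0.931, 0.001, -0.003]
contact_force: [-6.6, 11.8, 10.1]
gripper_width: 8.4
```

```bash
python3 snap.py 18
```

```text
17.1333 [ 563.5 -219.1   64.4] [ 3.658e-01  9.307e-01  9.000e-04 -2.600e-03] yaw 137.09 [-6.6 11.8 10.1] [ 3.34  1.76 -0.05] 8.38724506782105 [-0.105  0.515 -0.241 -0.004 -0.819 -2.212]
```

Call:
apply_moves:
  plan: [1, 0, 0, 0, -2, 1, 0, 0, 0, -4, 1, 0, 0, 0, -6, 1, 0, 0, 0, -6, 1, 0, 0, 0, -6]

```text
clock: 17.65
position: [563.6, -218.9, 64.4]
ee_rot: [0.413, 0.911, 0.001, -0.003]
contact_force: [-6.2, 12.4, 10.4]
gripper_width: 9.3
```

```bash
python3 snap.py 19
```

```text
17.65 [ 563.6 -218.9   64.4] [ 4.134e-01  9.106e-01  7.000e-04 -2.600e-03] yaw 131.17 [-6.2 12.4 10.4] [3.4  1.7  0.22] 9.268031698502748 [-0.105  0.515 -0.241 -0.004 -0.819 -2.316]
```

Call:
apply_moves:
  plan: [1, 0, 0, 0, -2, 1, 0, 0, 0, -4, 1, 0, 0, 0, -5, 1, 0, 0, 0, -5]

```text
clock: 18.08
position: [563.7, -219.0, 64.4]
ee_rot: [0.45, 0.893, -0.0, -0.003]
contact_force: [-6.9, 12.1, 8.8]
gripper_width: 9.3
```

```bash
python3 snap.py 20
```

```text
18.0833 [ 563.7 -219.    64.4] [ 4.502e-01  8.929e-01 -1.000e-04 -2.700e-03] yaw 126.49 [-6.9 12.1  8.8] [3.53 1.79 1.44] 9.292876725467154 [-1.040e-01  5.160e-01 -2.410e-01 -2.000e-03 -8.190e-01 -2.399e+00]
```

Call:
apply_moves:
  plan: [1, 0, 0, 0, 2, 1, 0, 0, 0, 2, 0.5, 0, 0, 0, 2, 0, 0, 0, 0, 2, -0.3, 0, 0, 0, 2, -0.3, 0, 0, 0, 2, -0.3, 0, 0, 0, 2, -0.3, 0, 0, 0, 2]

```text
clock: 18.85
position: [565.5, -222.2, 63.6]
ee_rot: [0.438, 0.899, -0.0, 0.0]
contact_force: [-0.4, -0.2, 0.3]
gripper_width: 55.6
```

Call:
apply_moves:
  plan: [-0.3, 0, 0, 0.03, 0, -0.3, 0, 0, 0.07, 0, -0.3, 0, 0.03, 0.1, 0, -0.3, 0, 0.07, 0.12, 0, -0.3, 0, 0.11, 0.13, 0, -0.3, 0, 0.15, 0.13, 0, -0.3, 0, 0.19, 0.13, 0, -0.3, 0, 0.22, 0.13, 0]

```text
clock: 19.52
position: [565.4, 0.8, 194.5]
ee_rot: [0.437, 0.899, 0.001, 0.001]
contact_force: [-0.6, -0.8, 0.1]
gripper_width: 55.2
```

```bash
python3 snap.py 21
python3 - <<'E'
from h import *
a=cv2.imread("pics/side21.png")[235:360,315:445]; cv2.imwrite("pics/s21z.png",cv2.resize(a,None,fx=6,fy=4.8,interpolation=cv2.INTER_CUBIC))
a=cv2.imread("pics/top21.png")[185:230,370:460]; cv2.imwrite("pics/t21z.png",cv2.resize(a,None,fx=8,fy=8,interpolation=cv2.INTER_CUBIC))
E
```

```text
19.5167 [565.4   0.8 194.5] [4.371e-01 8.994e-01 7.000e-04 5.000e-04] yaw 128.17 [-0.6 -0.8  0.1] [-0.04  0.02 -0.01] 55.19667098652682 [ 0.288  0.313 -0.197 -0.    -1.059 -2.763]
```

View pics/s21z.png

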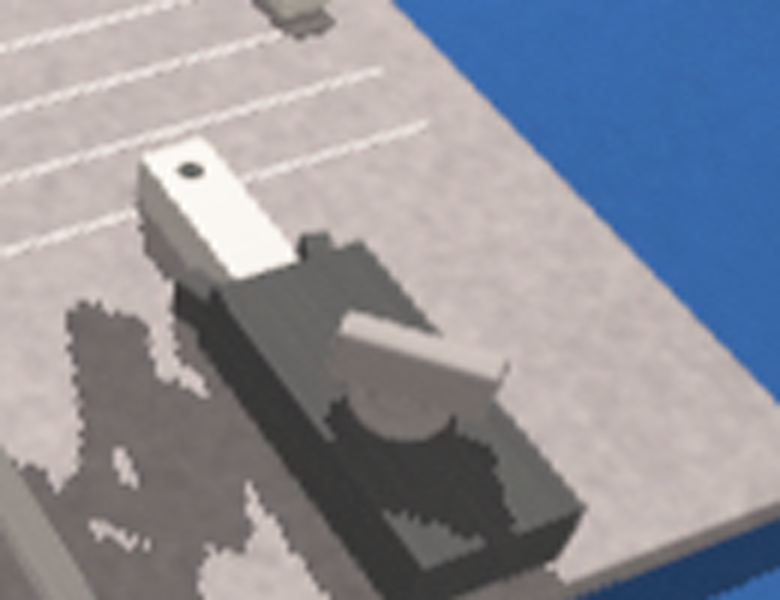

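View pics/t21z.png

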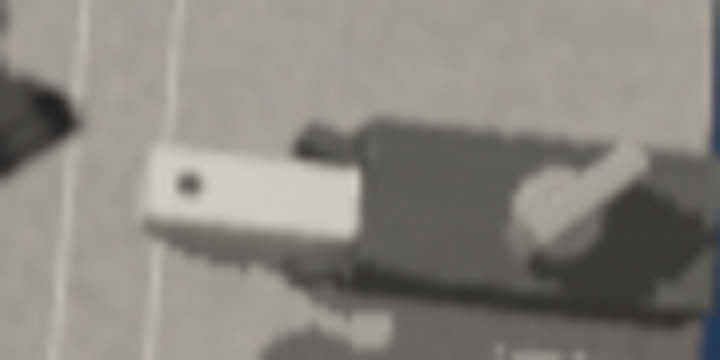

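View pics/top21.png

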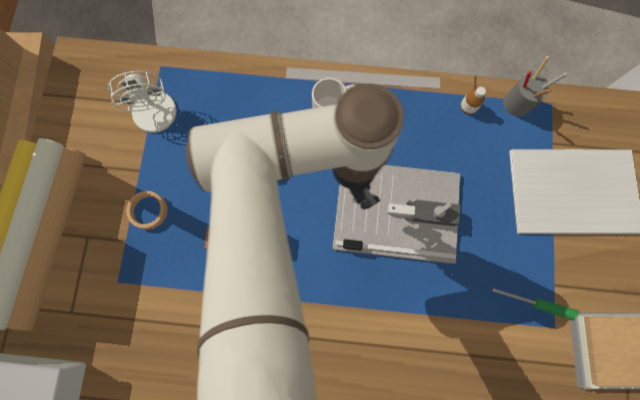

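Run:
```python
from h import *
g=lambda c:f(c,370,185,8); s=lambda c:np.array([(c[0]+.5)/6-.5+315,(c[1]+.5)/4.8-.5+235])
th=np.radians(-90.95)
def tl(xy,o):
    d=np.array(xy)-o; return np.array([d@[np.cos(th),np.sin(th)],d@[-np.sin(th),np.cos(th)]]).round(1)
ot=np.array([567.4,-130.4]); os_=np.array([563.7,-131.0])
def ang(a,b): d=b-a; return -np.degrees(np.arctan2(d[1],d[0]))%180
a,b=[tl(onz(T,g(c),87),ot) for c in((548,238),(648,158))]; print('top',a,b,ang(a,b))
a,b=[tl(onz(T,g(c),87),ot) for c in((540,215),(620,145))]; print('top',a,b,ang(a,b))
a,b=[tl(onz(S,s(c),87),os_) for c in((350,312),(508,362))]; print('side',a,b,ang(a,b))
a,b=[tl(onz(S,s(c),87),os_) for c in((340,334),(497,386))]; print('side',a,b,ang(a,b))
print('tail',tl(onz(T,g((152,180)),40),ot),[tl(onz(S,s(c),40),os_) for c in((203,135),(142,157))])
```

```text
top [ 79.3 -15. ] [105.6  10.9] 135.43903952568166
top [76.7 -8.8] [97.7 13.7] 133.02506598911802
side [ 73.5 -10.2] [102.4  15.3] 138.57633437499734
side [ 78.9 -16.3] [107.8   8.5] 139.36606748925027
tail [-24.6  -1.4] [array([-25.9,   9.6]), array([-24.3, -11. ])]
```

View pics/side21.png

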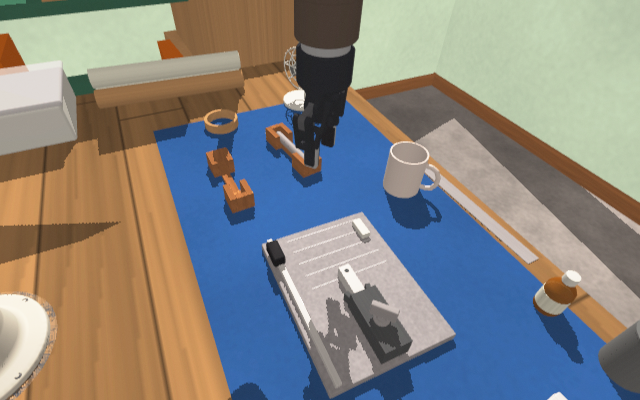

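In the final view the bar is home at (355,283), the blade is turned at (383,312), the rod is in its rest and the eraser is at (361,229). The arm is clear of everything.

```bash
python3 -c "
from bench import arm
print(abs(arm.read_state()['joint_vel']).max()); print(arm.job_done())"
```

```text
0.0642502568223432
the job is handed in; nothing more can be done
None
```

The bar is fully home in the socket, the wing screw is tight, and the job is handed in at about 19.5 s of the 64 s allowed. I lifted the bar by its middle, set it down on the board, took it again by the tail and slid it in. Only then did I turn the screw clockwise to its stop.

**Bar:**
- It stopped moving under a 28 N push.
- Its tail measured x ≈ −24.6 mm (top view) and −25.1 mm (side view); it should be −25 mm. It was still there after the screw was turned.

**Wing screw:**
- The gripper had turned it to about 2.41 rad when the resistance began to rise, and pressing on raised it to 1.4 N m. The stop is given as 2.4 rad.
- After release I read the blade at 138.6–139.4° in the side view and 133–135.4° in the top view, against 137.5° at the stop. The views disagree by a few degrees. The top view shows the small blade coarsely, so I trusted the resistance and the gripper angle.

**Rod and eraser:** in the last side picture both are where they were, and the arm is clear of everything.

**Other disagreements:** the two cameras differed by about 3.5 mm in world x, which I resolved from the gripper's own position when it held the bar. When I first set the bar down, the fingertips touched the board at a few newtons, and the bar settled about 3 mm as I let go.

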